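# Take the bench tumbler out of gear and open its upper door

### The job

The parts in the bench-top deburring tumbler have run long enough. Take it out of gear: lift the gear lever out of the notch it stands in, bring it along the slot to the middle notch under the green mark (neutral) and let it drop fully home there; only then is the upper door free, so swing the upper door wide open and leave it open. The lower door holds the tumbling media and must stay shut and bolted; do not disturb the other things on the bench.

Things in the scene. Friction and masses are not known exactly. Their poses are not given: they have to be found in the camera images.
- tumbler: bench-top deburring tumbler: grey steel cabinet fixed on the bench, 180 mm deep (x), 200 mm wide (y), 210 mm high, with blue split doors in front and a dark motor standing 66 mm out from its right side. Origin: centre of its underside; its own x points away from the robot (front face at x = -90 mm), its own y to the left
- gate: upright steel gate plate fixed on the tumbler's top, 116 mm wide (y), 6 mm thick (x), 62 mm high; origin at the middle of its foot, 210 mm above the bench and 85 mm nearer the robot than the lever's pivot. The lever passes through its slot, whose lower edge has three notches 38 mm apart, 14 mm deep, 16 mm wide: the middle one at y = 0 under a green mark, the outer ones under white marks
- lever_pivot (a point): pivot of the gear lever on the tumbler's top, 227 mm above the bench and 40 mm behind the tumbler's centre. The lever turns here about the vertical (joint shift) and lifts here about a level cross pin (joint lift)
- grip_bar (a point): centre of the gear lever's black grip bar (16 mm thick, 66 mm long, level, across the lever), 250 mm from the pivot, 227 mm above the bench when home. It is the near end of an open level loop: clear opening 48 mm along the lever, 54 mm across, side bars 12 mm thick. The loop hangs out in front of the doors, free above and below: pinch the bar from above or hook the loop from below
- yoke_bar (a point): centre of the far bar of the same loop: steel, 12 mm thick, across the lever, 188 mm from the pivot. From here the flat shank (10 mm wide, 14 mm high) runs to the pivot. A locking dog 20 mm wide and 8 mm thick hangs to 31 mm below the shank's centre line, 165 to 173 mm from the pivot, in front of the upper door
- shift (a joint): turn of the gear lever about the vertical, rad: 0 = straight ahead towards the robot side, at the middle notch (neutral); +0.42 = left-hand notch (towards the tumbler's +y), where it starts; -0.42 = right-hand notch. Light friction; stays where it is left
- lift (a joint): lift of the gear lever about its cross pin, rad: 0 = down, home in a notch; it must be above about 0.18 to clear the teeth between the notches (the handle loop then stands some 35 to 45 mm higher) and stops at 0.28. Its weight and a weak spring pull it down (about 4 N at the handle)
- upper_door (a joint): opening of the upper door, rad: 0 shut, 1.57 square to the front, stops at 1.9. Hinged on the tumbler's right (-y); its left side swings out towards the robot. Light friction, stays where left. With the lever in an outer notch the dog bars the door (it gives less than 0.15); in the middle notch the dog meets a cut-out, 44 mm wide and 20 mm deep, in the door's top edge and lets it pass
- door_hinge (a point): point on the vertical hinge line of the upper door, at half the door's height (164 mm above the bench): 103 mm in front of the tumbler's centre, 100 mm to its right
- door_flange (a point): centre of the upper door's finger flange: plate with a yellow face, 8 mm thick, 36 mm wide, 90 mm high (119 to 209 mm above the bench), 216 mm from the hinge line, on the door's free edge. It stands out past the cabinet's left side wall, with free space behind, above and beside it: push it from behind or pinch it from above. The rest of the door is 12 mm thick
- lower_door (a joint): opening of the lower door, rad: 0 shut; hinged on the same side. To stay shut
- bolt (a joint): steel barrel bolt on the lower door, m: 0 = shot into its keeper, 0.03 = drawn. To stay shot
- parts_tray: bystander: small yellow plastic tray, 66 x 91 x 35 mm, origin at the centre of its underside
- spray_can: bystander: small green spray can, 117 mm high, origin at the centre of its underside
- screw_jar: bystander: white plastic jar, 66 mm across, 85 mm high, origin at the centre of its underside

How it is judged:
On the way, in this order (a step that is already met when the one before it is completed fails the run):
1. the gear lever is lifted clear of its notch, the upper door still shut (value of joint lift above 0.14 rad and value of joint upper_door below 0.12 rad), for 0.05 s.
2. the gear lever is down, home in the middle notch, the upper door still shut (value of joint shift between -0.07 and 0.07 rad and value of joint lift below 0.03 rad and value of joint upper_door below 0.12 rad), for 0.3 s.
3. the upper door is swung wide open (value of joint upper_door above 1.1 rad), for 0.2 s.
At the end, for the whole second after the job is handed in: The lever is home in the middle notch (shift within 0.07 of 0, lift below 0.03), the upper door stands open by more than 1.1 rad (63 degrees) and at rest, the lower door is shut (below 0.05 rad) and its bolt shot (within 5 mm) (value of joint shift between -0.07 and 0.07 rad and value of joint lift below 0.03 rad and value of joint upper_door above 1.1 rad and velocity of joint upper_door between -0.1 and 0.1 rad/s and value of joint lower_door below 0.05 rad and value of joint bolt below 0.005 m); the robot touches nothing.
It fails at once if the lower door is opened (value of joint lower_door above 0.08 rad).
It fails at once if the bolt of the lower door is drawn (value of joint bolt above 0.01 m).
It fails at once if a bystander is moved more than 30 mm (distance of any of parts_tray, spray_can, screw_jar from where it was at the start of the episode above 0.03 m).
It fails at once if the spray can or the jar is tipped (angle between any of spray_can, screw_jar's own z axis and vertical above 0.3 rad).
It also fails if it takes over 59 s, if anything falls off the work surface, if the arm or the gripper's body presses on something with over 40 N, if the wrist force passes 120 N, or if a joint passes its speed limit or range.

### The arm

A 6-joint arm with a two-finger parallel gripper is mounted at the origin on a cart in front of the work surface, level with it; the furniture and walls round the work are solid. World frame = base frame: x ahead of the robot, y to its left, z up, the work surface at z = 0. Lengths are in m, angles in rad, forces in N, time in s.
With the tool pointing down it reaches from about 0.375 to 0.9 m from the base axis. Payload 3.1 kg.
Tool frame: the origin (TCP) lies midway between the tips of the shut fingers; the grasp point (between the pads) lies robot.grip_point_offset behind it (robot.grip_point_offset is the distance from the TCP to the grasp point, in m); z points along the fingers, y is the direction in which the jaws open and shut (so a half turn about z gives the same grasp; the last joint's range is limited). The gripper opens to 87 mm and grips with 3 to 60 N. Pads are 19 mm wide; open, the fingers measure 117 mm over their backs; the gripper's body (75 mm by 190 mm) begins 51 mm behind the grasp point.
Start: joints at [0.947, 0.527, 1.433, -0, 1.181, -0.178], TCP at [0.269, 0.564, 0.223] pointing down, gripper open.
Joint ranges: [-3.08, 3.08], [-0.75, 2.2], [0.22, 2.44], [-1.43, 4.57], [0, 2.65], [-2.85, 2.85]. Speed limits (rad/s): [2.79, 2.79, 3.14, 3.14, 3.14, 3.14].

### API

Orientations are given as a unit quaternion [x, y, z, w].
In Python, from rig import robot, cams, hand_in gives the robot as it stands. The module is installed in compiled form; this text tells all that it offers.
- The arm moves only by the tool send_rows, never from a script. Its argument "steps" is one flat list of numbers, 5 for each row, row after row: the finger opening in m, from 0 to 0.087, then the shift along the tool's x, y, z in m, then the turn about the tool's z in rad. A call has 1 to 8 rows; each row is the pose to reach, as a shift and turn from the pose measured when the call began, along the tool's axes at that moment; what a row does not reach only later rows make up. A row lasts 1/8 s, in which the tool goes at most 62.5 mm and 10.7 degrees, less where a joint would pass 70% of its speed; a pose out of reach is approached as far as the arm can. A call with a gripper value outside its range is refused whole. The fingers move at their own pace and stop on an object; "force" is the grip in N (left out, the last holds). Time passes only in rows, so rows that repeat a pose let the fingers close. It gives the time, the measured TCP pose, the force and the opening at its end, in the units of the state.
- robot.get_obs(): the state, without advancing time (a new reading comes with each control period).
- cams.camera(name): name is "side" or "top"; returns a dict with "color" (480x640x3 uint8, red, green, blue), "range_z" (480x640 float32, m along the optical axis (not along the pixel's ray), 0 where there is no reading), "intrinsics" (3x3 intrinsics, pixels), "k1" (the pictures are not rectified: a ray, as slopes to the right and down, at radius r is drawn at 1 + k1 r^2 times it, then the intrinsics apply), "extrinsics" (4x4, takes a point from camera to world coordinates). Camera axes: x right, y down, z forward; pixel columns grow to the right and rows downward; lengths in m; the calibration is good to about 2 mm. A picture is of the moment at which its call begins.
- hand_in(): hands the job in, once; it reports no verdict.
The state is a dict: "time": time; "q": joint angles; "joint_velocities": joint speeds; "joint_torque": joint torques, N m; "position": TCP position; "tool_rot": TCP orientation; "ft_force": force on the tool from outside, world axes, zero at the start; "moment": the same for the moment, N m; "grip_width": finger opening in m.
Only numpy, scipy, OpenCV 4.12 (cv2) and the standard library are available. Lean on these libraries where they do the work, as an engineer would, in place of code of your own. Each camera call takes 0.05 s, during which the arm holds its last target.

## Working session

There is one attempt and no reset: what is moved stays moved. The work goes in short steps, Python scripts to look and compute and a tool call to move; the robot and the scene stay as the last step left them, time stands still between calls to the robot, and variables do not carry over. Pictures are saved under pics/ and viewed, and the job is handed in when it is done.

Besides the shell and the picture viewer there is one more tool, called by a JSON object that holds its "op" and its "data". send_rows: Moves the arm, as the interface text tells. Its arguments: {"type":"object","properties":{"steps":{"type":"array","items":{"type":"number"}},"force":{"type":"number"}},"required":["steps"]}

```bash
mkdir -p pics; cat > h.py <<'E'
import numpy as np, cv2
from rig import robot, cams, hand_in
def shot(name,fn=None):
    c=cams.camera(name)
    np.savez('pics/%s_last.npz'%name,**{k:np.asarray(v) for k,v in c.items()})
    if fn: cv2.imwrite('pics/'+fn,cv2.cvtColor(c['color'],cv2.COLOR_RGB2BGR))
    return c
def load(name): return dict(np.load('pics/%s_last.npz'%name))
def px2w(c,u,v,z=None):
    K=c['intrinsics'];k=float(c['k1'])
    d=np.array([[k,0,0,0,0]],float).reshape(-1)
    p=cv2.undistortPoints(np.array([[[u,v]]],float),K,d)[0,0]
    T=c['extrinsics']
    if z is None:
        r=np.median([x for x in c['range_z'][int(v)-1:int(v)+2,int(u)-1:int(u)+2].ravel() if x>0] or [0])
        return (T@np.array([p[0]*r,p[1]*r,r,1]))[:3]
    ray=T[:3,:3]@np.array([p[0],p[1],1]);o=T[:3,3]
    return o+ray*(z-o[2])/ray[2]
E
python3 - <<'E'
from h import *
o=robot.get_obs()
for k,v in o.items(): print(k,np.round(v,4))
print(robot.grip_point_offset)
for n in('side','top'):
    c=shot(n,n+'0.png');print(n,c['extrinsics'].round(3).tolist(),c['k1'],c['intrinsics'].tolist())
E
```

```text
time 0.0
q [ 0.9465  0.5285  1.4339  0.      1.1814 -0.1785]
joint_velocities [-0.0006 -0.0027  0.0007 -0.0005  0.0004  0.0003]
joint_torque [ 3.00000e-04 -4.40037e+01 -1.76591e+01  6.33000e-02  5.82000e-02
 -2.00000e-04]
position [0.269  0.5633 0.2216]
tool_rot [ 2.211e-01  9.753e-01 -1.000e-03 -4.000e-04]
ft_force [ 0.9124  0.2671 -0.8272]
moment [-0.0057  0.0266  0.0394]
grip_width 0.0871
0.0187
side [[1.0, -0.01, -0.003, 0.603], [-0.003, -0.613, 0.79, -0.906], [-0.009, -0.79, -0.613, 0.889], [0.0, 0.0, 0.0, 1.0]] -0.05710410439955412 [[605.7538288913393, 0.0, 319.25846094524053], [0.0, 605.7538288913393, 234.52041300539761], [0.0, 0.0, 1.0]]
top [[-0.025, -0.979, 0.202, 0.368], [-1.0, 0.024, -0.01, 0.037], [0.005, -0.202, -0.979, 1.167], [0.0, 0.0, 0.0, 1.0]] 0.01381288570026592 [[445.4473733448432, 0.0, 316.4625577177916], [0.0, 445.4473733448432, 239.52232922523078], [0.0, 0.0, 1.0]]
```

View pics/side0.png

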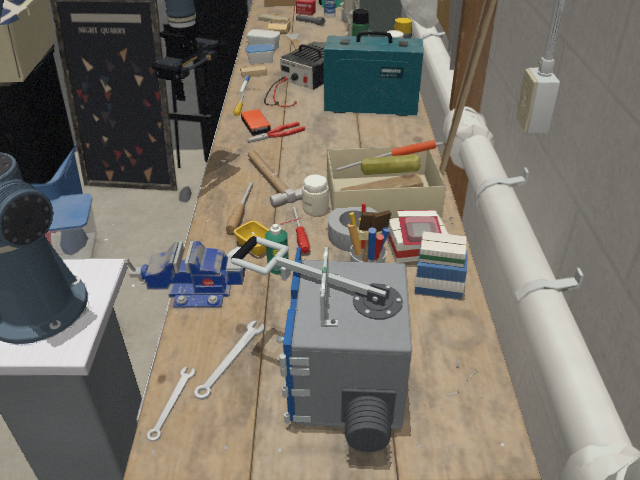

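View pics/top0.png

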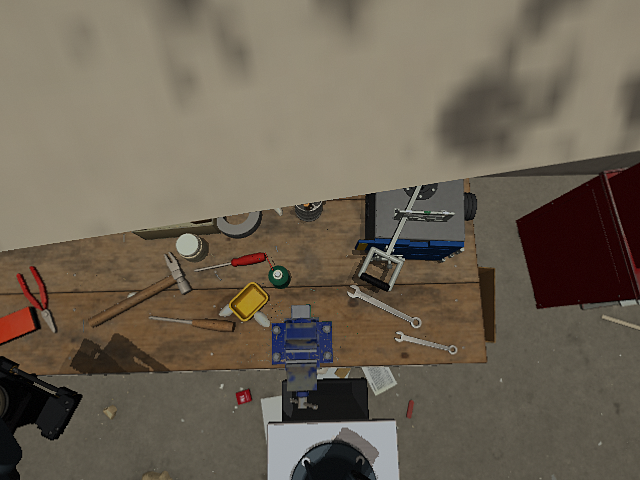

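```bash
python3 - <<'E'
from h import *
t=load('top');s=load('side')
def crop(c,x0,y0,x1,y1,k,fn):
    im=cv2.cvtColor(c['color'],cv2.COLOR_RGB2BGR)[y0:y1,x0:x1]
    cv2.imwrite('pics/'+fn,cv2.resize(im,None,fx=k,fy=k,interpolation=cv2.INTER_CUBIC))
crop(t,340,160,500,300,5,'tc0.png');crop(s,220,210,420,360,4,'sc0.png')
for n,u,v in[('wall',300,100),('wall',450,140),('wall',100,150)]: print(n,px2w(t,u,v).round(3))
E
```

```text
wall [0.413 0.039 1.086]
wall [0.408 0.007 1.077]
wall [0.405 0.079 1.083]
```

View pics/tc0.png

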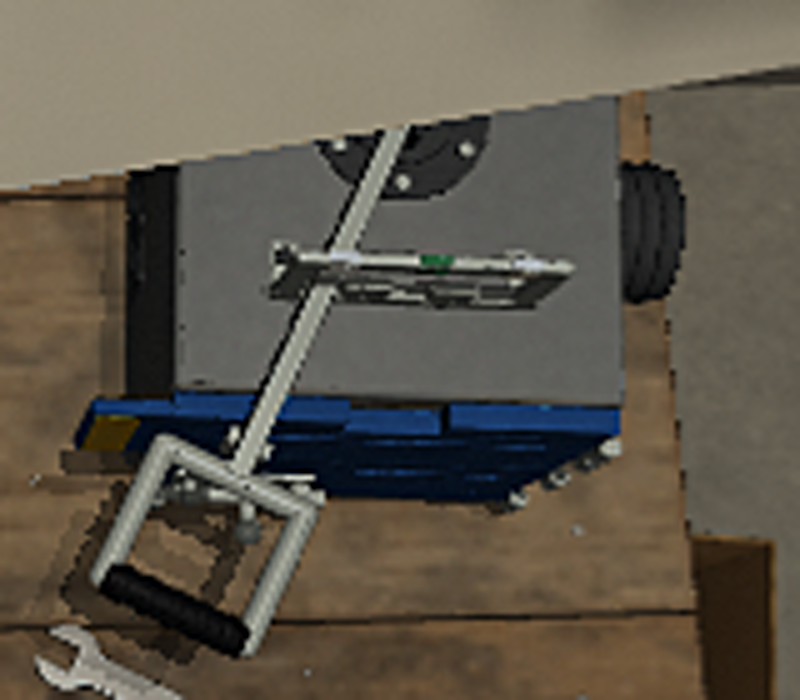

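View pics/sc0.png

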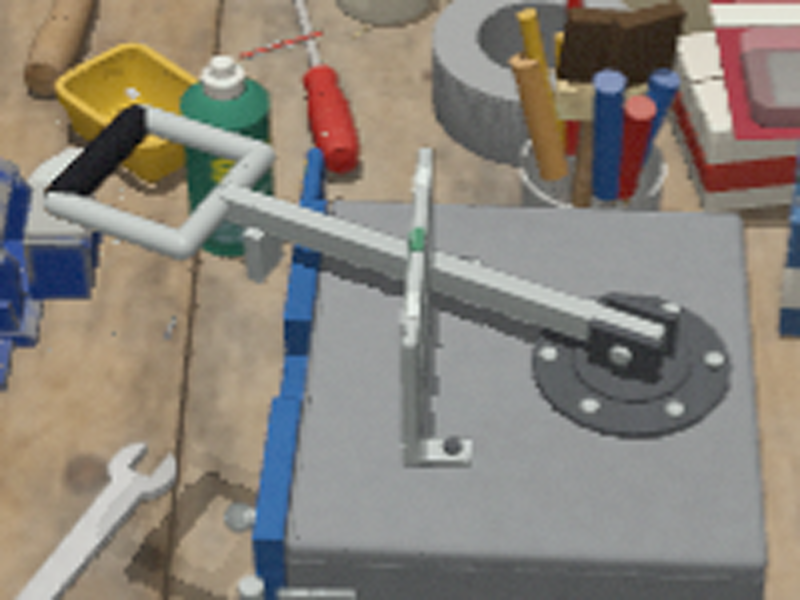

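```bash
python3 - <<'E'
from h import *
t=load('top');s=load('side')
T=lambda x,y,z=None:px2w(t,340+x/5,160+y/5,z).round(4)
S=lambda x,y,z=None:px2w(s,220+x/4,210+y/4,z).round(4)
print('bar top',T(176,608),T(176,608,.233))
print('bar side',S(98,150),S(98,150,.23))
print('yoke',T(240,475),T(240,475,.23))
print('pivot side',S(640,330),S(640,330,.234))
print('cab top corners left front',T(180,388,.21),'right front',T(618,405,.21),T(618,100,.21),T(400,340),)
print('side: front-right corner',S(290,550,.21),S(765,555,.21),S(745,215,.21),'gate foot',S(410,460,.21), S(600,250))
print('green',T(435,262),S(418,238),T(435,262,.272))
print('flange',T(110,435),T(110,435,.209),T(95,405,.209),T(140,420,.209))
print('flange side',S(315,155),S(315,155,.209))
print('can',px2w(t,280,272),px2w(s,276,229),'tray',px2w(t,250,288),px2w(t,250,320))
print('vise',px2w(t,300,330),px2w(t,301,307), px2w(t,317,375))
E
```

```text
bar top [ 0.4674 -0.0941  0.2335] [ 0.4675 -0.0942  0.233 ]
bar side [ 0.4706 -0.0953  0.2326] [ 0.4701 -0.0921  0.23  ]
yoke [ 0.5237 -0.1246  0.2312] [ 0.5239 -0.1249  0.23  ]
pivot side [ 0.6946 -0.211   0.2327] [ 0.6944 -0.2124  0.234 ]
cab top corners left front [ 0.5666 -0.1042  0.21  ] right front [ 0.5543 -0.2958  0.21  ] [ 0.6945 -0.3086  0.21  ] [ 0.5858 -0.2023  0.2102]
side: front-right corner [ 0.5591 -0.3032  0.21  ] [ 0.734  -0.3079  0.21  ] [ 0.7488 -0.116   0.21  ] gate foot [ 0.6037 -0.2582  0.21  ] [ 0.685  -0.1365  0.2089]
green [ 0.6045 -0.2037  0.2726] [ 0.6076 -0.2026  0.2744] [ 0.6046 -0.2038  0.272 ]
flange [ 0.5561 -0.0785  0.1574] [ 0.5465 -0.0726  0.209 ] [ 0.5601 -0.0666  0.209 ] [ 0.5529 -0.086   0.209 ]
flange side [ 0.5628 -0.0694  0.2076] [ 0.5629 -0.0711  0.209 ]
can [0.50930488 0.11468496 0.10809134] [0.50721385 0.1164304  0.1109085 ] tray [0.48255673 0.199813   0.01050072] [0.40129755 0.20077727 0.00049507]
vise [0.37253047 0.07055173 0.06776431] [0.4278344  0.06733891 0.06061033] [ 0.18067211  0.0280885  -0.87403949]
```

```bash
cat >> h.py <<'E'
from scipy.spatial.transform import Rotation as R
P=np.array([0.691,-0.209]);PSI=-0.057
def lever(shift,lift=0,L=.25):
    a=shift-PSI
    r=L*np.cos(lift)
    return np.array([P[0]-r*np.cos(a),P[1]+r*np.sin(a),.227+L*np.sin(lift)])
def leverdir(shift): return -(shift-PSI)   # world angle bar->pivot
def rel(pos,yaw=None,o=None):
    """pos world TCP; yaw = world angle of jaw axis -> shift, turn"""
    o=o or robot.get_obs(); r=R.from_quat(o['tool_rot'])
    d=r.inv().apply(np.asarray(pos)-o['position'])
    ya=r.apply([0,1,0]);cur=np.arctan2(ya[1],ya[0]);tn=0
    if yaw is not None:
        tn=-((yaw-cur+np.pi/2)%np.pi-np.pi/2)
    return d.round(4),round(tn,3),round(cur,3)
E
python3 - <<'E'
from h import *
o=robot.get_obs();print(R.from_quat(o['tool_rot']).as_matrix().round(3))
b=lever(.42);print(b,leverdir(.42))
print(rel([b[0],b[1],.32],leverdir(.42)))
print(rel([.36,.25,.30],leverdir(.42)))
print(lever(0))
E
```

```text
[[-0.902  0.431 -0.001]
 [ 0.431  0.902 -0.002]
 [ 0.    -0.002 -1.   ]]
[ 0.46890593 -0.09422097  0.227     ] -0.477
(array([-0.4638, -0.5074, -0.0975]), np.float64(-1.54), np.float64(1.125))
(array([-0.2172, -0.2437, -0.0779]), np.float64(-1.54), np.float64(1.125))
[ 0.44140602 -0.19475772  0.227     ]
```

```bash
python3 - <<'E'
from h import *
print(rel([.41,.25,.32]))
E
```

```text
(array([-0.2623, -0.2222, -0.098 ]), 0, np.float64(1.125))
```

{"op": "send_rows", "data": {"steps": [0.05,-0.03,-0.03,-0.06,0.1,0.05,-0.07,-0.06,-0.098,0.28,0.05,-0.11,-0.095,-0.098,0.46,0.05,-0.15,-0.13,-0.098,0.64,0.05,-0.19,-0.16,-0.098,0.8,0.05,-0.23,-0.195,-0.098,0.98,0.05,-0.262,-0.222,-0.098,1.1,0.05,-0.262,-0.222,-0.098,1.1], "force": 20}}

```text
time: 1.1
position: [0.4107, 0.2481, 0.3197]
tool_rot: [0.7, 0.714, -0.001, 0.0]
ft_force: [-0.3, -0.2, 0.1]
grip_width: 0.05
```

```bash
python3 - <<'E'
from h import *
o=robot.get_obs();print(o['position'],o['q'])
b=lever(.42)
print(rel([b[0],b[1],.32],leverdir(.42)))
E
```

```text
[0.41071141 0.24807551 0.31974214] [ 0.31096495  0.21623542  1.65029232 -0.00167897  1.27729782  0.29099037]
(array([-0.3434,  0.0512,  0.0004]), np.float64(0.497), np.float64(0.02))
```

{"op": "send_rows", "data": {"steps": [0.05,-0.05,0.007,0,0.1,0.05,-0.11,0.016,0,0.2,0.05,-0.17,0.025,0,0.3,0.05,-0.23,0.034,0,0.4,0.05,-0.29,0.043,0,0.497,0.05,-0.343,0.051,0,0.497,0.05,-0.343,0.051,0,0.497]}}

```text
time: 1.98
position: [0.4697, -0.0963, 0.3201]
tool_rot: [0.855, 0.519, -0.001, 0.001]
ft_force: [0.5, 0.2, -0.8]
grip_width: 0.0501
```

```bash
python3 - <<'E'
from h import *
o=robot.get_obs();print(o['position'],o['q'])
b=lever(.42)
print(rel([b[0],b[1],.212],leverdir(.42)))
for n in('side','top'):
    c=shot(n,n+'1.png')
im=cv2.imread('pics/top1.png')[160:320,330:500];cv2.imwrite('pics/t1.png',cv2.resize(im,None,fx=4,fy=4))
im=cv2.imread('pics/side1.png')[120:340,180:420];cv2.imwrite('pics/s1.png',cv2.resize(im,None,fx=2.5,fy=2.5))
E
```

```text
[ 0.46974086 -0.09630941  0.32006785] [-0.43400296  0.21456907  1.65161823 -0.00291435  1.27550382  0.04689687]
(array([ 0.0018, -0.0017,  0.1081]), np.float64(-0.003), np.float64(-0.48))
```

View pics/t1.png

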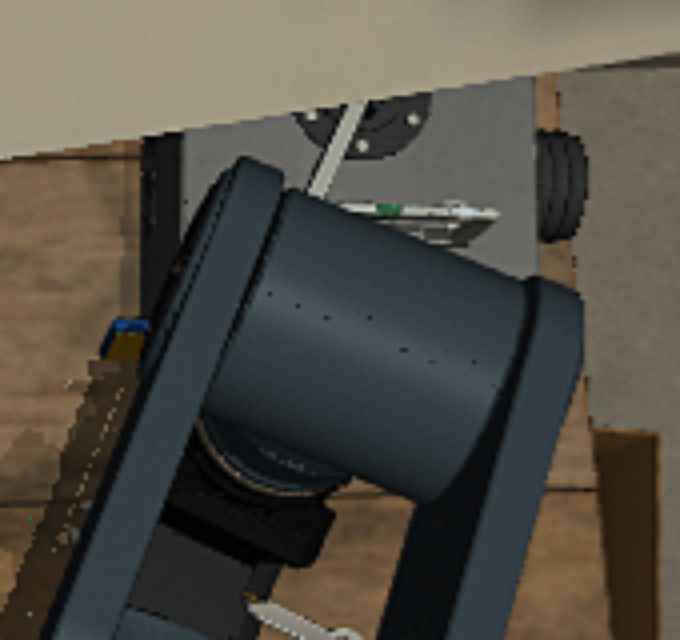

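View pics/s1.png

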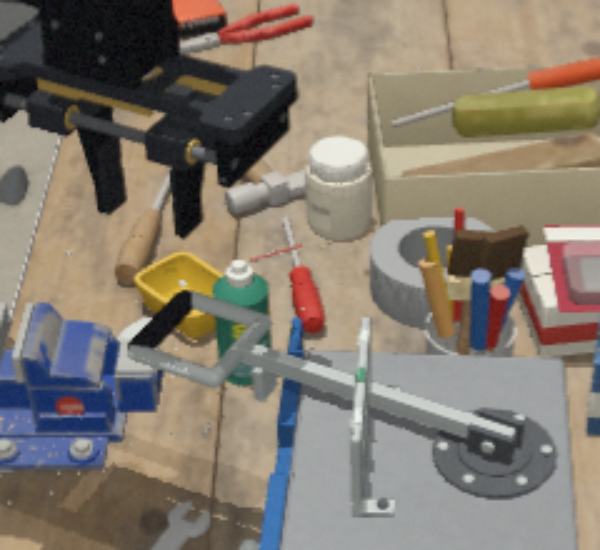

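{"op": "send_rows", "data": {"steps": [0.05,0.002,-0.002,0.05,0,0.05,0.002,-0.002,0.1,0,0.05,0.002,-0.002,0.113,0,0.05,0.002,-0.002,0.113,0,0.0,0.002,-0.002,0.113,0,0.0,0.002,-0.002,0.113,0,0.0,0.002,-0.002,0.113,0,0.0,0.002,-0.002,0.113,0], "force": 20}}

```text
time: 3.08
position: [0.4688, -0.0912, 0.2076]
tool_rot: [0.854, 0.52, -0.0, 0.001]
ft_force: [5.8, -2.2, 0.1]
grip_width: 0.0183
```

```bash
python3 - <<'E'
from h import *
o=robot.get_obs();print(o['position'],o['ft_force'],o['grip_width'],rel([0,0,0]))
c=shot('side','side2.png')
im=cv2.imread('pics/side2.png')[150:330,180:420];cv2.imwrite('pics/s2.png',cv2.resize(im,None,fx=3,fy=3))
for L in (0,.06,.12,.18,.23):print(L,lever(.42,L))
E
```

```text
[ 0.46875714 -0.09119279  0.20761794] [ 5.81275152 -2.19674431  0.12765277] 0.018254507143039497 (array([-0.1337, -0.4588,  0.2068]), 0, np.float64(-0.477))
0 [ 0.46890593 -0.09422097  0.227     ]
0.06 [ 0.46930558 -0.09442751  0.241991  ]
0.12 [ 0.47050309 -0.09504639  0.25692805]
0.18 [ 0.47249415 -0.09607538  0.27175739]
0.23 [ 0.47475447 -0.09724352  0.28399438]
```

View pics/s2.png

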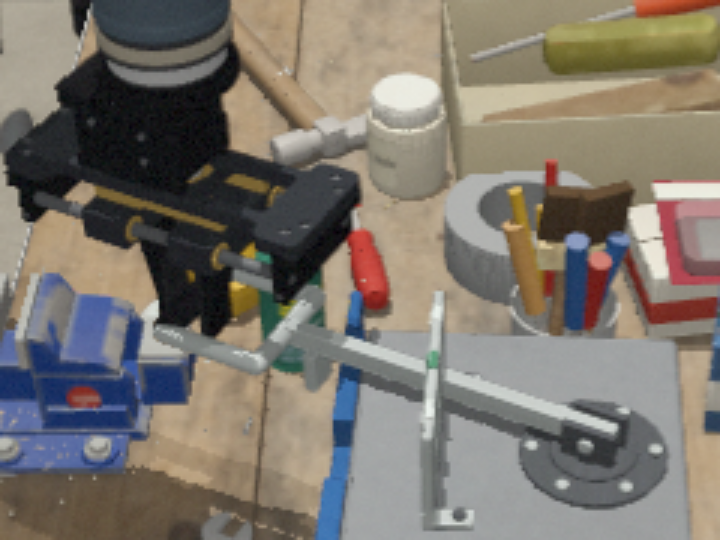

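{"op": "send_rows", "data": {"steps": [0.0,0,0.0,-0.015,0,0.0,0,0.002,-0.03,0,0.0,0,0.004,-0.045,0,0.0,0,0.006,-0.057,0,0.0,0,0.006,-0.057,0,0.0,0,0.006,-0.057,0], "force": 20}}

```text
time: 3.88
position: [0.475, -0.0944, 0.2645]
tool_rot: [0.854, 0.52, 0.001, 0.003]
ft_force: [2.9, -3.3, -5.2]
grip_width: 0.0151
```

```bash
python3 - <<'E'
from h import *
o=robot.get_obs();print(o['position'],o['ft_force'],o['grip_width'],rel([0,0,0]))
c=shot('side','side3.png')
im=cv2.imread('pics/side3.png')[150:330,180:420];cv2.imwrite('pics/s3.png',cv2.resize(im,None,fx=3,fy=3))
z0=o['position'][2]
for s in (.35,.28,.21,.14,.07,0):
    b=lever(s,.225); p0=lever(.42,.225); p=o['position']+(b-p0)
    print(s,rel(p,leverdir(s)))
E
```

```text
[ 0.47500178 -0.09444345  0.2644923 ] [ 2.89392027 -3.34278516 -5.21821715] 0.015148274511956916 (array([-0.1337, -0.4667,  0.2624]), 0, np.float64(-0.477))
0.35 (array([-0.017 ,  0.0006, -0.0001]), np.float64(-0.07), np.float64(-0.477))
0.28 (array([-0.034 ,  0.0024, -0.    ]), np.float64(-0.14), np.float64(-0.477))
0.21 (array([-0.0508,  0.0054,  0.    ]), np.float64(-0.21), np.float64(-0.477))
0.14 (array([-0.0673,  0.0095,  0.0001]), np.float64(-0.28), np.float64(-0.477))
0.07 (array([-0.0836,  0.0148,  0.0001]), np.float64(-0.35), np.float64(-0.477))
0 (array([-0.0994,  0.0212,  0.0002]), np.float64(-0.42), np.float64(-0.477))
```

View pics/s3.png

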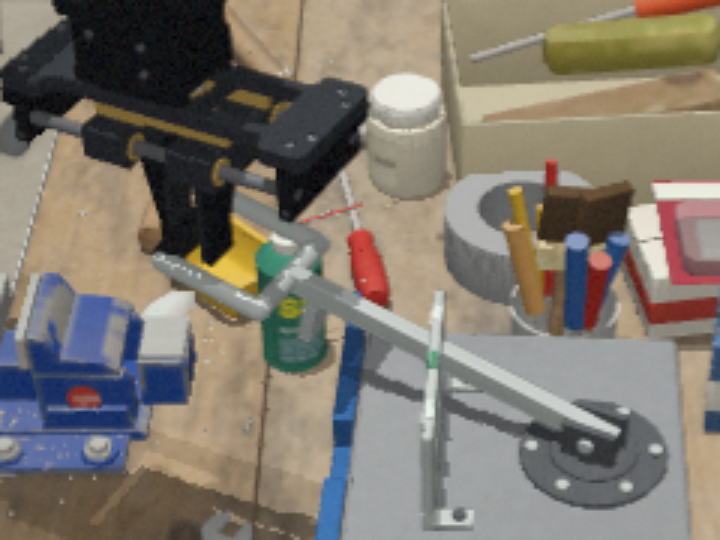

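{"op": "send_rows", "data": {"steps": [0.0,-0.017,0.0006,0,-0.07,0.0,-0.034,0.0024,0,-0.14,0.0,-0.051,0.0054,0,-0.21,0.0,-0.067,0.0095,0,-0.28,0.0,-0.0836,0.0148,0,-0.35,0.0,-0.0994,0.0212,0,-0.42,0.0,-0.0994,0.0212,0,-0.42,0.0,-0.0994,0.0212,0,-0.42]}}

```text
time: 4.92
position: [0.4475, -0.1915, 0.2641]
tool_rot: [0.727, 0.686, -0.0, 0.001]
ft_force: [-0.5, -0.5, -4.1]
grip_width: 0.0153
```

```bash
python3 - <<'E'
from h import *
o=robot.get_obs();print(o['position'],o['ft_force'],o['moment'],o['grip_width'],rel([0,0,0]),lever(0,.225))
for n in('side','top'):
    c=shot(n,n+'4.png')
im=cv2.imread('pics/top4.png')[160:320,330:500];cv2.imwrite('pics/t4.png',cv2.resize(im,None,fx=4,fy=4))
im=cv2.imread('pics/side4.png')[180:330,220:420];cv2.imwrite('pics/s4.png',cv2.resize(im,None,fx=4,fy=4))
E
```

```text
[ 0.44745928 -0.19145591  0.26411007] [-0.49064701 -0.45114578 -4.10323682] [-0.13330571  0.10218598 -0.06164761] 0.015309345817903967 (array([ 0.1657, -0.4582,  0.263 ]), 0, np.float64(-0.058)) [ 0.44769725 -0.1951167   0.28277659]
```

View pics/t4.png

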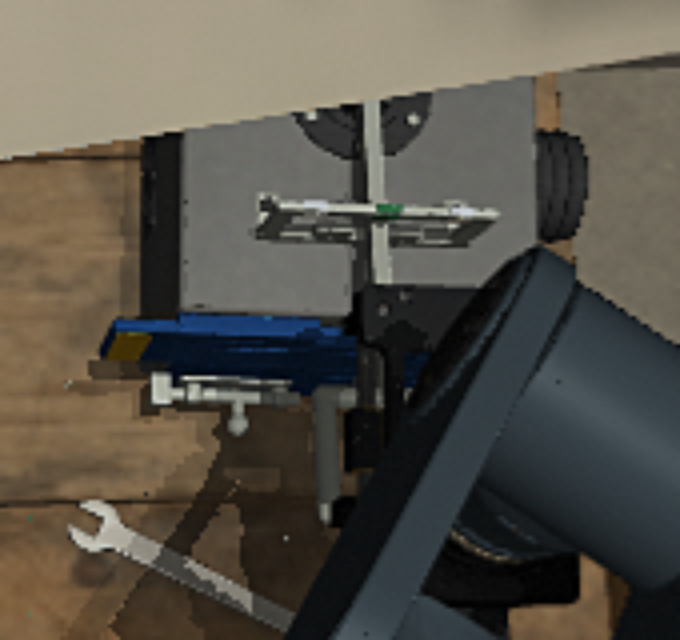

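View pics/s4.png

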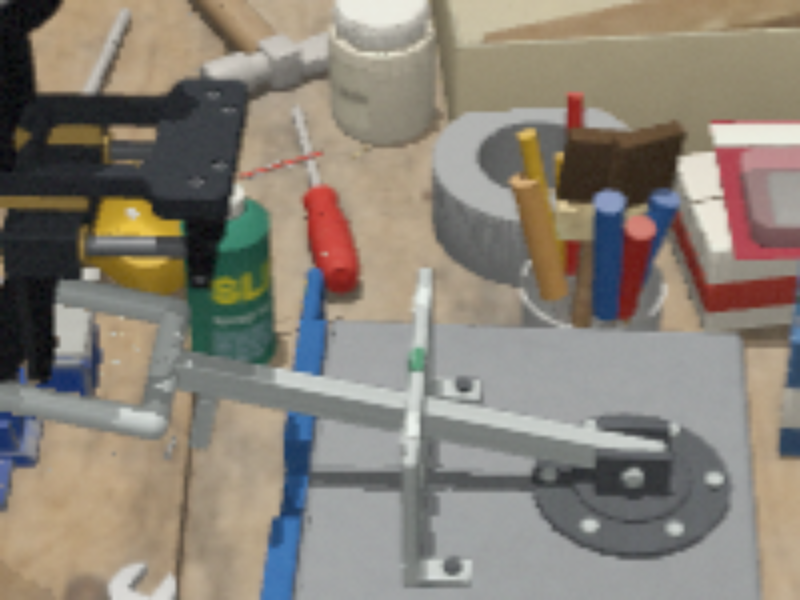

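```bash
python3 - <<'E'
from h import *
t=load('top');s=load('side')
a=px2w(t,330+373/4,160+140/4);b=px2w(t,330+383/4,160+270/4)
print(a,b,np.arctan2(b[1]-a[1],a[0]-b[0]))
for v in (120,150,250,265):
  row=[px2w(t,330+u/4,160+v/4) for u in range(350,404,4)]
  print(v,[(u,tuple(r[1:].round(3))) for u,r in zip(range(350,404,4),row)])
print(px2w(s,220+180/4,180+372/4),px2w(s,220+650/4,180+443/4),px2w(s,220+418/4,180+360/4))
E
```

```text
[ 0.65157114 -0.20660243  0.24231533] [ 0.57549663 -0.20223634  0.25902125] 0.05732933204395697
120 [(350, (np.float64(-0.202), np.float64(0.214))), (354, (np.float64(-0.204), np.float64(0.216))), (358, (np.float64(-0.204), np.float64(0.223))), (362, (np.float64(-0.203), np.float64(0.235))), (366, (np.float64(-0.205), np.float64(0.236))), (370, (np.float64(-0.207), np.float64(0.238))), (374, (np.float64(-0.209), np.float64(0.239))), (378, (np.float64(-0.212), np.float64(0.237))), (382, (np.float64(-0.219), np.float64(0.216))), (386, (np.float64(-0.222), np.float64(0.215))), (390, (np.float64(-0.225), np.float64(0.214))), (394, (np.float64(-0.227), np.float64(0.214))), (398, (np.float64(-0.229), np.float64(0.213))), (402, (np.float64(-0.231), np.float64(0.214)))]
150 [(350, (np.float64(-0.201), np.float64(0.213))), (354, (np.float64(-0.203), np.float64(0.213))), (358, (np.float64(-0.205), np.float64(0.214))), (362, (np.float64(-0.202), np.float64(0.235))), (366, (np.float64(-0.203), np.float64(0.241))), (370, (np.float64(-0.204), np.float64(0.243))), (374, (np.float64(-0.207), np.floa
[... 1106 characters left out ...]
at64(0.208))), (358, (np.float64(-0.202), np.float64(0.208))), (362, (np.float64(-0.204), np.float64(0.208))), (366, (np.float64(-0.206), np.float64(0.21))), (370, (np.float64(-0.198), np.float64(0.25))), (374, (np.float64(-0.199), np.float64(0.255))), (378, (np.float64(-0.2), np.float64(0.258))), (382, (np.float64(-0.202), np.float64(0.258))), (386, (np.float64(-0.204), np.float64(0.258))), (390, (np.float64(-0.207), np.float64(0.257))), (394, (np.float64(-0.221), np.float64(0.211))), (398, (np.float64(-0.224), np.float64(0.209))), (402, (np.float64(-0.226), np.float64(0.209)))]
[ 0.51536905 -0.20148294  0.26734036] [ 0.69930245 -0.20411499  0.22989722] [ 0.60759895 -0.20373216  0.27437137]
```

{"op": "send_rows", "data": {"steps": [0.0,0,-0.002,0.015,0,0.0,0,-0.004,0.03,0,0.0,0,-0.006,0.045,0,0.0,0,-0.006,0.055,0,0.0,0,-0.006,0.057,0,0.0,0,-0.006,0.057,0], "force": 8}}

```text
time: 5.78
position: [0.4416, -0.1913, 0.2081]
tool_rot: [0.727, 0.687, -0.0, 0.002]
ft_force: [-2.1, 0.1, 3.4]
grip_width: 0.0156
```

```bash
python3 - <<'E'
from h import *
o=robot.get_obs();print(o['position'],o['ft_force'],o['moment'],o['grip_width'],rel([0,0,0]),lever(0,.225))
for n in('side','top'):
    c=shot(n,n+'5.png')
im=cv2.imread('pics/side5.png')[180:330,220:420];cv2.imwrite('pics/s5.png',cv2.resize(im,None,fx=4,fy=4))
E
```

```text
[ 0.44157361 -0.19126084  0.20812938] [-2.07071453  0.09771587  3.4395435 ] [ 0.05334952  0.34457765 -0.00386622] 0.015561309533720582 (array([ 0.1667, -0.452 ,  0.2069]), 0, np.float64(-0.056)) [ 0.44769725 -0.1951167   0.28277659]
```

View pics/s5.png

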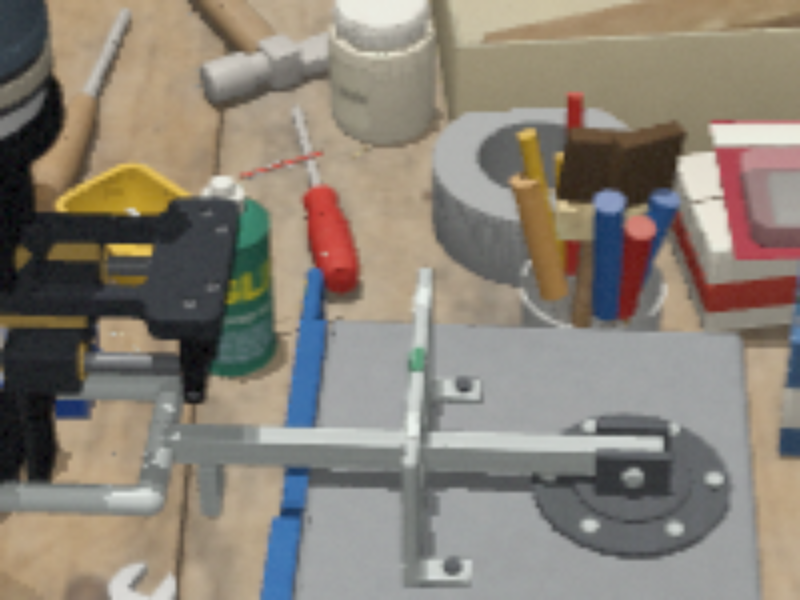

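{"op": "send_rows", "data": {"steps": [0.045,0,0,0,0,0.045,0,0,0,0,0.045,0,0,0,0,0.045,0,0,-0.03,0,0.045,0,0,-0.08,0,0.045,0,0,-0.13,0,0.045,0,0,-0.13,0]}}

```text
time: 6.75
position: [0.4436, -0.1924, 0.3422]
tool_rot: [0.727, 0.687, 0.001, 0.007]
ft_force: [0.4, -0.4, -0.1]
grip_width: 0.045
```

```bash
python3 - <<'E'
from h import *
o=robot.get_obs();print(o['position'],o['ft_force'],o['moment'],o['grip_width'],rel([0,0,0]))
for n in('side','top'):
    c=shot(n,n+'6.png')
im=cv2.imread('pics/side6.png')[180:330,220:420];cv2.imwrite('pics/s6.png',cv2.resize(im,None,fx=4,fy=4))
im=cv2.imread('pics/top6.png')[160:320,330:500];cv2.imwrite('pics/t6.png',cv2.resize(im,None,fx=4,fy=4))
E
```

```text
[ 0.44359492 -0.19242011  0.34217212] [ 0.42997165 -0.426788   -0.05866569] [-0.07306865  0.07455451  0.03186044] 0.04504815636870688 (array([ 0.17  , -0.4574,  0.3359]), 0, np.float64(-0.056))
```

View pics/s6.png

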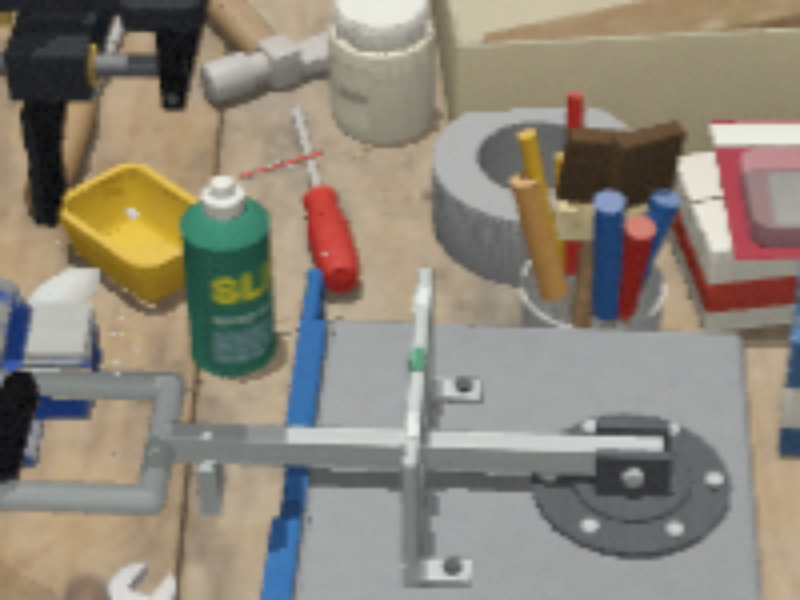

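View pics/t6.png

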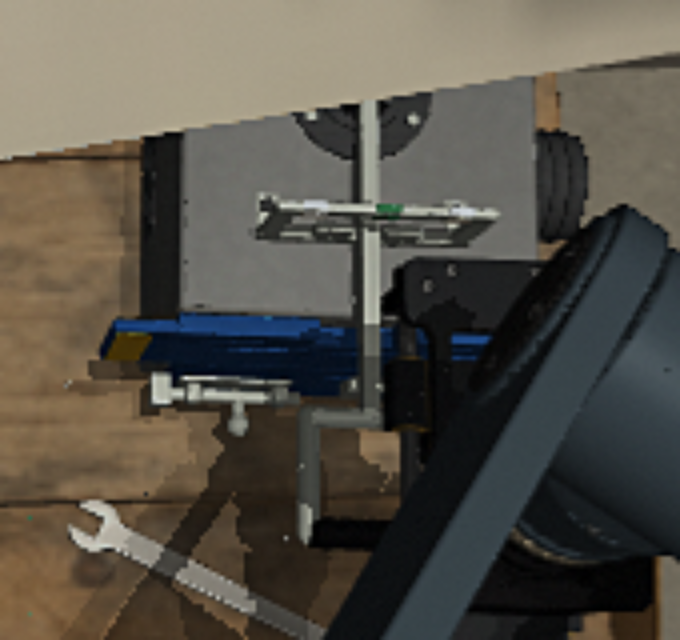

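```bash
python3 - <<'E'
from h import *
c0=P-0.04*np.array([np.cos(PSI),np.sin(PSI)])
H=c0+R.from_euler('z',PSI).as_matrix()[:2,:2]@np.array([-.103,-.1]);print('c',c0,'H',H)
Rt=R.from_euler('z',PSI).as_matrix()
for n in('top','side'):
    c=load(n);hsv=cv2.cvtColor(c['color'],cv2.COLOR_RGB2HSV)
    pts=[]
    for v in range(190,330):
        for u in range(270,480) :
            h,s,vv=hsv[v,u]
            if (100<h<125 and s>150) or (15<h<32 and s>170):
                w=px2w(c,u,v)
                if .11<w[2]<.22: pts.append(np.r_[Rt.T[:2,:2]@(w[:2]-c0),w[2],h])
    pts=np.array(pts);print(n,len(pts))
    m=(pts[:,1]>.095)&(pts[:,1]<.16)
    print(pts[m].round(3)[np.argsort(-pts[m][:,2])][:25])
E
```

```text
c [ 0.65106496 -0.20672123] H [ 0.54253533 -0.30069101]
top 831
[[-9.80e-02  9.70e-02  2.10e-01  1.08e+02]
 [-9.70e-02  1.33e-01  2.10e-01  1.08e+02]
 [-9.90e-02  1.33e-01  2.09e-01  1.08e+02]
 [-9.80e-02  1.02e-01  2.09e-01  1.08e+02]
 [-9.50e-02  9.70e-02  2.09e-01  1.08e+02]
 [-9.80e-02  9.50e-02  2.09e-01  1.08e+02]
 [-9.30e-02  9.70e-02  2.09e-01  1.07e+02]
 [-9.80e-02  1.00e-01  2.09e-01  1.08e+02]
 [-9.10e-02  9.50e-02  2.09e-01  1.08e+02]
 [-9.50e-02  9.50e-02  2.09e-01  1.07e+02]
 [-9.50e-02  1.00e-01  2.08e-01  1.08e+02]
 [-9.60e-02  1.30e-01  2.08e-01  1.08e+02]
 [-9.10e-02  9.70e-02  2.08e-01  1.09e+02]
 [-9.30e-02  9.50e-02  2.08e-01  1.08e+02]
 [-1.00e-01  1.02e-01  2.08e-01  1.08e+02]
 [-9.30e-02  9.90e-02  2.08e-01  1.08e+02]
 [-1.00e-01  9.50e-02  2.08e-01  1.08e+02]
 [-1.00e-01  9.70e-02  2.08e-01  1.08e+02]
 [-1.00e-01  9.90e-02  2.08e-01  1.07e+02]
 [-9.50e-02  1.02e-01  2.08e-01  1.07e+02]
 [-9.80e-02  1.26e-01  2.08e-01  1.08e+02]
 [-9.80e-02  1.30e-01  2.08e-01  1.08e+02]
 [-9.80e-02  1.28e-01  2.08e-01  1.08e+02]
 [-9.90e-02  1.35e-01  2.08e-01  1.08e+02]
 [-9
[... 424 characters left out ...]
  1.06e+02]
 [-9.80e-02  1.16e-01  2.09e-01  1.06e+02]
 [-9.80e-02  1.21e-01  2.09e-01  1.06e+02]
 [-9.70e-02  1.13e-01  2.09e-01  1.06e+02]
 [-9.70e-02  1.30e-01  2.09e-01  1.06e+02]
 [-9.10e-02  1.00e-01  2.09e-01  1.06e+02]
 [-9.60e-02  1.33e-01  2.09e-01  1.06e+02]
 [-9.30e-02  9.70e-02  2.09e-01  1.06e+02]
 [-9.60e-02  1.21e-01  2.09e-01  1.06e+02]
 [-9.50e-02  1.30e-01  2.09e-01  1.06e+02]
 [-9.80e-02  1.24e-01  2.09e-01  1.06e+02]
 [-9.40e-02  9.70e-02  2.09e-01  1.06e+02]
 [-9.10e-02  9.70e-02  2.09e-01  1.06e+02]
 [-9.80e-02  9.70e-02  2.09e-01  1.06e+02]
 [-9.60e-02  9.70e-02  2.09e-01  1.06e+02]
 [-9.80e-02  1.00e-01  2.09e-01  1.06e+02]
 [-9.70e-02  1.11e-01  2.09e-01  1.06e+02]]
```

```bash
cat >> h.py <<'E'
H=np.array([.54253,-.30069])
def fl(th,z=.178,r=.22):
    return np.r_[H+R.from_euler('z',PSI+th).as_matrix()[:2,:2]@np.array([.0055,r]),z]
E
python3 - <<'E'
from h import *
print(fl(0),rel(fl(0,.34),PSI),rel(fl(0),PSI))
E
```

```text
[ 0.56055428 -0.08136062  0.178     ] (array([ 0.1159,  0.113 , -0.002 ]), np.float64(0.0), np.float64(-0.057)) (array([0.1165, 0.1126, 0.1599]), np.float64(0.0), np.float64(-0.057))
```

{"op": "send_rows", "data": {"steps": [0.05,0.04,0.04,0,0,0.05,0.08,0.08,0,0,0.05,0.116,0.113,0,0,0.05,0.116,0.113,0,0,0.05,0.116,0.113,0.05,0,0.05,0.116,0.113,0.09,0,0.05,0.116,0.113,0.09,0]}}

```text
time: 7.72
position: [0.5568, -0.0812, 0.2436]
tool_rot: [0.727, 0.686, -0.003, -0.003]
ft_force: [-0.6, -0.1, 0.1]
grip_width: 0.0502
```

```bash
python3 - <<'E'
from h import *
o=robot.get_obs();print(o['position'],rel(fl(0),PSI))
c=shot('side','side7.png')
im=cv2.imread('pics/side7.png')[180:330,220:420];cv2.imwrite('pics/s7.png',cv2.resize(im,None,fx=4,fy=4))
c=shot('top','top7.png')
im=cv2.imread('pics/top7.png')[160:320,330:500];cv2.imwrite('pics/t7.png',cv2.resize(im,None,fx=4,fy=4))
E
```

```text
[ 0.55675946 -0.08124154  0.24360547] (array([0.0001, 0.0044, 0.0656]), np.float64(-0.0), np.float64(-0.057))
```

View pics/s7.png

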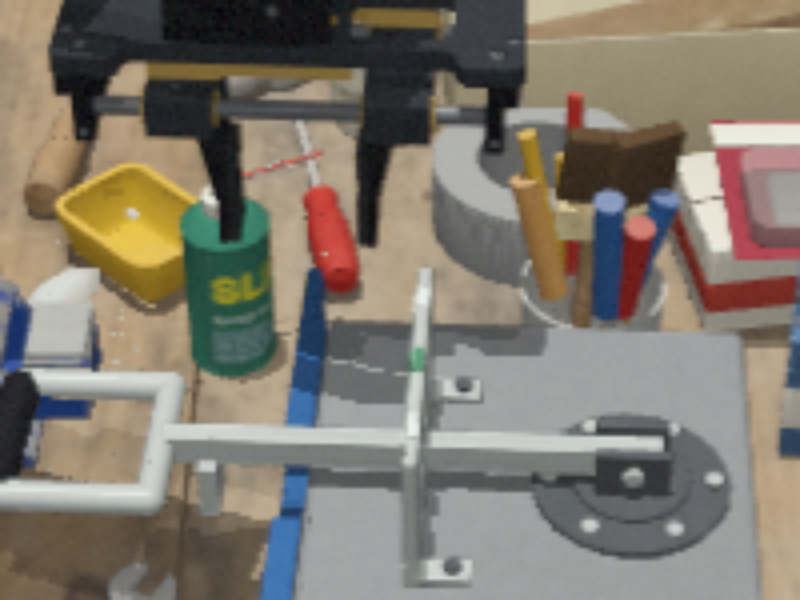

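View pics/t7.png

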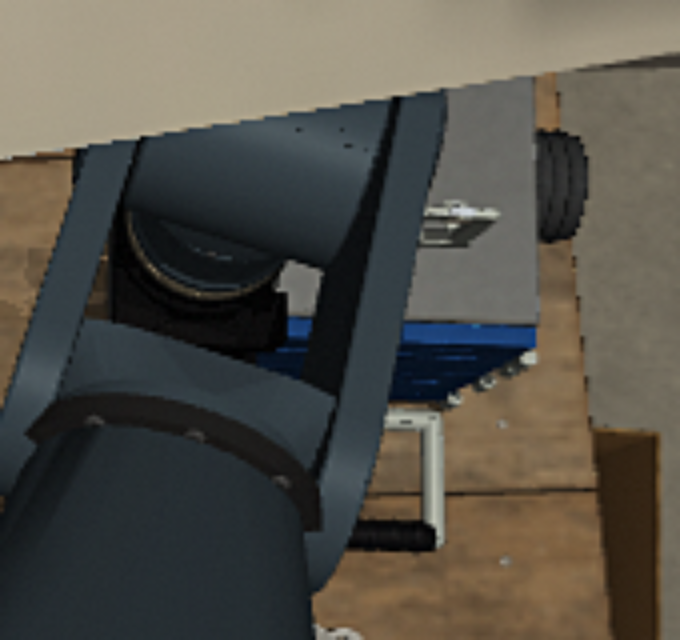

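{"op": "send_rows", "data": {"steps": [0.05,0,0.004,0.02,0,0.05,0,0.004,0.045,0,0.05,0,0.004,0.066,0,0.05,0,0.004,0.066,0,0,0,0.004,0.066,0,0,0,0.004,0.066,0,0,0,0.004,0.066,0,0,0,0.004,0.066,0], "force": 15}}

```text
time: 8.82
position: [0.5647, -0.0827, 0.1824]
tool_rot: [0.727, 0.687, -0.001, 0.002]
ft_force: [0.1, -0.2, 0.8]
grip_width: 0.0182
```

```bash
python3 - <<'E'
from h import *
o=robot.get_obs();print(o['position'],o['ft_force'],o['grip_width'],rel(fl(0),PSI))
c=shot('side','side8.png')
im=cv2.imread('pics/side8.png')[180:330,220:420];cv2.imwrite('pics/s8.png',cv2.resize(im,None,fx=4,fy=4))
d=o['position']-fl(0); print(d)
for th in np.arange(.08,.65,.08):
    p=fl(th,o['position'][2]); print(round(th,2),rel(p,PSI+th)[:2])
E
```

```text
[ 0.56466305 -0.08272854  0.18237554] [ 0.10555387 -0.15965165  0.7780066 ] 0.01821823605104949 (array([ 0.0011, -0.0042,  0.0044]), np.float64(-0.0), np.float64(-0.057))
[ 0.00410877 -0.00136791  0.00437554]
0.08 (array([ 0.0008, -0.0213, -0.0002]), np.float64(-0.08))
0.16 (array([-0.0009, -0.0388, -0.0002]), np.float64(-0.16))
0.24 (array([-0.0039, -0.0562, -0.0002]), np.float64(-0.24))
0.32 (array([-0.0084, -0.0732, -0.0002]), np.float64(-0.32))
0.4 (array([-0.0142, -0.0898, -0.0002]), np.float64(-0.4))
0.48 (array([-0.0213, -0.1059, -0.0002]), np.float64(-0.48))
0.56 (array([-0.0296, -0.1214, -0.0002]), np.float64(-0.56))
0.64 (array([-0.0392, -0.1362, -0.0002]), np.float64(-0.64))
```

View pics/s8.png

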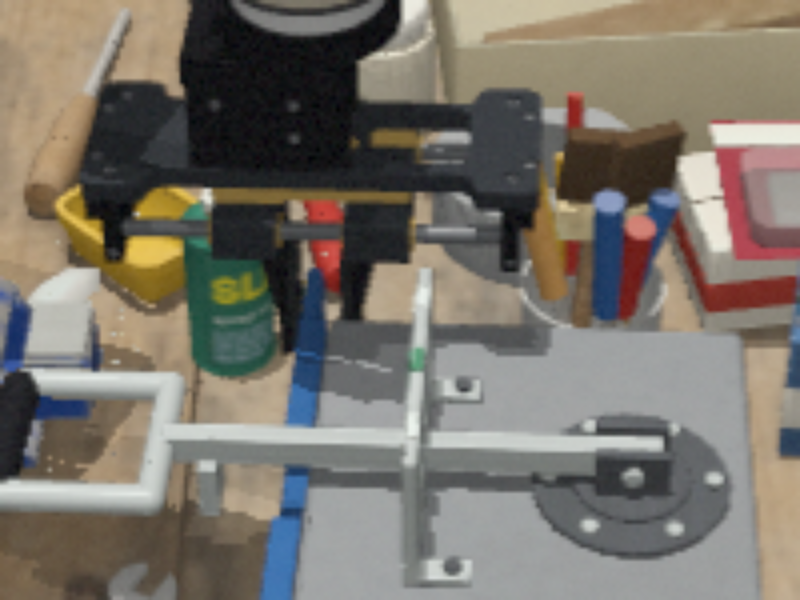

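{"op": "send_rows", "data": {"steps": [0,0,-0.003,0.003,0,0,0,-0.003,0.003,0,0,0,-0.003,0.003,0,0,0,-0.003,0.003,0], "force": 15}}

```text
time: 9.38
position: [0.5612, -0.0824, 0.1803]
tool_rot: [0.727, 0.686, -0.001, 0.002]
ft_force: [-2.4, 1.0, 8.2]
grip_width: 0.0081
```

```bash
python3 - <<'E'
from h import *
o=robot.get_obs();print(o['position'],o['ft_force'],o['grip_width'],rel(fl(0),PSI))
for th in np.arange(.08,.65,.08):
    p=fl(th,o['position'][2]); print(round(th,2),rel(p,PSI+th)[:2])
E
```

```text
[ 0.56117516 -0.08237919  0.18034976] [-2.42410428  1.0260318   8.21603668] 0.008122326436377234 (array([ 0.001 , -0.0007,  0.0023]), np.float64(-0.001), np.float64(-0.058))
0.08 (array([ 0.0007, -0.0183, -0.    ]), np.float64(-0.081))
0.16 (array([-0.001 , -0.0358, -0.    ]), np.float64(-0.161))
0.24 (array([-0.0041, -0.0531, -0.0001]), np.float64(-0.241))
0.32 (array([-0.0085, -0.0702, -0.0001]), np.float64(-0.321))
0.4 (array([-0.0143, -0.0868, -0.0001]), np.float64(-0.401))
0.48 (array([-2.140e-02, -1.029e-01, -1.000e-04]), np.float64(-0.481))
0.56 (array([-2.980e-02, -1.184e-01, -1.000e-04]), np.float64(-0.561))
0.64 (array([-3.940e-02, -1.331e-01, -1.000e-04]), np.float64(-0.641))
```

{"op": "send_rows", "data": {"steps": [0,0,-0.009,-0.001,-0.04,0,0.0005,-0.018,-0.001,-0.08,0,0,-0.027,-0.001,-0.12,0,-0.001,-0.036,-0.001,-0.16,0,-0.0025,-0.0445,-0.001,-0.2,0,-0.004,-0.053,-0.001,-0.24,0,-0.004,-0.053,-0.001,-0.24]}}

```text
time: 10.25
position: [0.5076, -0.0843, 0.1805]
tool_rot: [0.64, 0.768, -0.002, 0.002]
ft_force: [-0.1, -4.7, -7.5]
grip_width: 0.0077
```

```bash
python3 - <<'E'
from h import *
o=robot.get_obs();print(o['position'],o['ft_force'],o['moment'],o['grip_width'],rel(fl(.24),PSI+.24))
c=shot('side','side9.png')
im=cv2.imread('pics/side9.png')[150:330,180:420];cv2.imwrite('pics/s9.png',cv2.resize(im,None,fx=3,fy=3))
for th in np.arange(.3,.9,.08):
    p=fl(th,o['position'][2]); print(round(th,2),rel(p,PSI+th)[:2])
E
```

```text
[ 0.50755308 -0.08425867  0.18050667] [-0.07309641 -4.71685005 -7.46681992] [-0.70585693 -0.05197187  0.01883066] 0.007725671400326367 (array([0.0008, 0.0005, 0.0025]), np.float64(-0.001), np.float64(0.182))
0.3 (array([ 0.0007, -0.013 , -0.    ]), np.float64(-0.061))
0.38 (array([-0.0006, -0.0306,  0.    ]), np.float64(-0.141))
0.46 (array([-0.0034, -0.0479,  0.    ]), np.float64(-0.221))
0.54 (array([-0.0075, -0.0651,  0.    ]), np.float64(-0.301))
0.62 (array([-0.013 , -0.0818,  0.0001]), np.float64(-0.381))
0.7 (array([-0.0198, -0.098 ,  0.0001]), np.float64(-0.461))
0.78 (array([-2.780e-02, -1.137e-01,  1.000e-04]), np.float64(-0.541))
0.86 (array([-0.0371, -0.1286,  0.0002]), np.float64(-0.621))
```

View pics/s9.png

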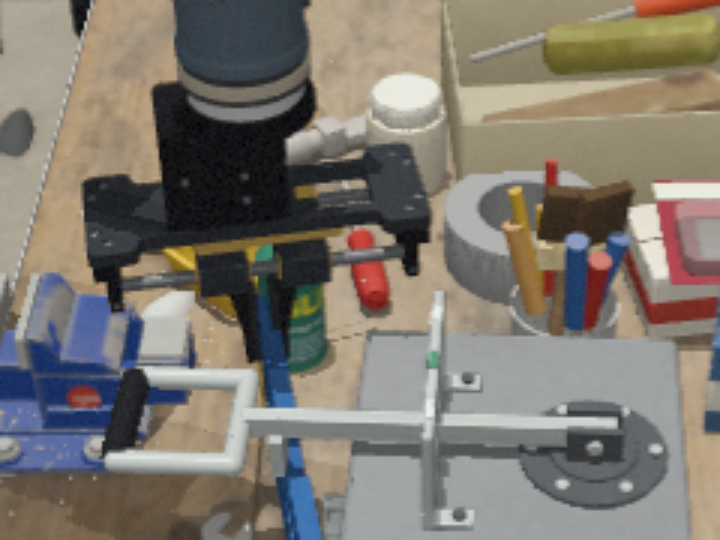

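{"op": "send_rows", "data": {"steps": [0,0.0007,-0.013,0.001,-0.06,0,-0.0006,-0.0306,0.001,-0.14,0,-0.0034,-0.048,0.001,-0.22,0,-0.0075,-0.065,0.001,-0.3,0,-0.013,-0.082,0.001,-0.38,0,-0.02,-0.098,0.001,-0.46,0,-0.02,-0.098,0.001,-0.46]}}

```text
time: 11.18
position: [0.4158, -0.1219, 0.1804]
tool_rot: [0.449, 0.893, -0.001, 0.002]
ft_force: [0.2, 1.1, 2.2]
grip_width: 0.0079
```

```bash
python3 - <<'E'
from h import *
o=robot.get_obs();print(o['position'],o['ft_force'],o['moment'],o['grip_width'],rel(fl(.7),PSI+.7))
c=shot('side','side10.png')
im=cv2.imread('pics/side10.png')[150:330,180:420];cv2.imwrite('pics/s10.png',cv2.resize(im,None,fx=3,fy=3))
for th in np.arange(.78,1.4,.08):
    p=fl(th,o['position'][2]); print(round(th,2),rel(p,PSI+th)[:2])
E
```

```text
[ 0.41580244 -0.12192787  0.18035653] [0.22051031 1.07430057 2.20798246] [0.03780922 0.03477328 0.09898708] 0.007913459193311134 (array([ 0.001 , -0.0003,  0.0024]), np.float64(-0.004), np.float64(0.639))
0.78 (array([ 0.0006, -0.0183, -0.    ]), np.float64(-0.084))
0.86 (array([-0.0011, -0.0358,  0.    ]), np.float64(-0.164))
0.94 (array([-0.0042, -0.0531,  0.    ]), np.float64(-0.244))
1.02 (array([-0.0087, -0.0701,  0.0001]), np.float64(-0.324))
1.1 (array([-0.0146, -0.0867,  0.0001]), np.float64(-0.404))
1.18 (array([-2.180e-02, -1.028e-01,  1.000e-04]), np.float64(-0.484))
1.26 (array([-0.0302, -0.1182,  0.0002]), np.float64(-0.564))
1.34 (array([-0.0398, -0.133 ,  0.0003]), np.float64(-0.644))
```

View pics/s10.png

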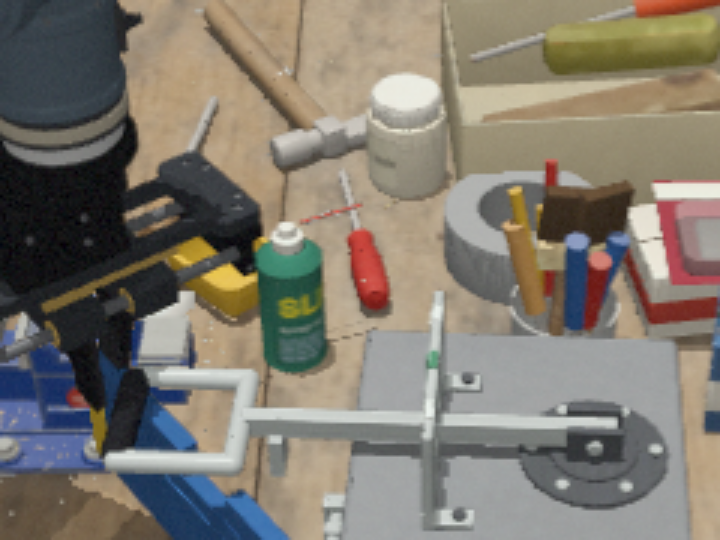

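{"op": "send_rows", "data": {"steps": [0,0.0006,-0.018,0,-0.08,0,-0.001,-0.036,0,-0.16,0,-0.004,-0.053,0,-0.24,0,-0.0087,-0.07,0,-0.32,0,-0.0146,-0.0867,0,-0.4,0,-0.022,-0.103,0,-0.48,0,-0.03,-0.118,0,-0.56,0,-0.04,-0.133,0,-0.64]}}

```text
time: 12.22
position: [0.3349, -0.2335, 0.1805]
tool_rot: [0.145, 0.989, -0.002, 0.003]
ft_force: [5.6, -0.9, -5.0]
grip_width: 0.0081
```

```bash
python3 - <<'E'
from h import *
o=robot.get_obs();print(o['position'],o['q'],o['ft_force'],o['moment'],o['grip_width'],rel(fl(1.34),PSI+1.34))
c=shot('side','side11.png')
c=shot('top','top11.png')
im=cv2.imread('pics/side11.png')[150:330,180:420];cv2.imwrite('pics/s11.png',cv2.resize(im,None,fx=3,fy=3))
E
```

```text
[ 0.33489459 -0.23349318  0.18047218] [-0.8855706   0.30833444  2.0032478   0.00239071  0.82269191 -2.16742561] [ 5.62445616 -0.90701586 -5.01315538] [ 0.10792791 -0.86032658  0.20772676] 0.00813526421992708 (array([0.0018, 0.    , 0.0025]), np.float64(-0.003), np.float64(1.28))
```

View pics/s11.png

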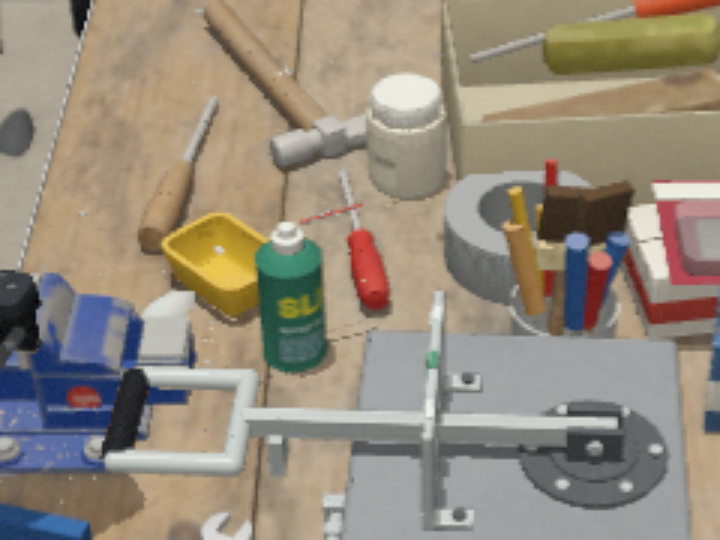

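View pics/top11.png

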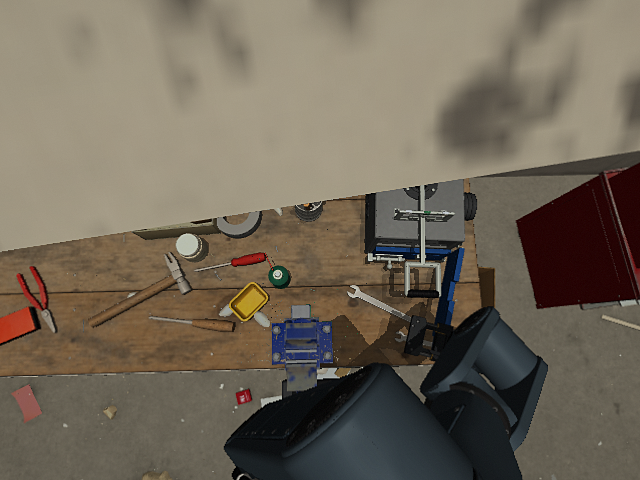

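{"op": "send_rows", "data": {"steps": [0,0,0,0,0,0.04,0,0,0,0,0.04,0,0,0,0,0.04,0,0,0,0,0.04,0,0,-0.03,0,0.04,0,0,-0.08,0,0.04,0,0,-0.14,0,0.04,0,0,-0.14,0]}}

```text
time: 13.32
position: [0.3358, -0.2359, 0.3248]
tool_rot: [0.147, 0.989, -0.006, 0.007]
ft_force: [0.6, 0.4, -1.0]
grip_width: 0.0395
```

```bash
python3 - <<'E'
from h import *
o=robot.get_obs();print(o['position'],o['ft_force'],o['grip_width'],o['joint_velocities'].round(3) if hasattr(o['joint_velocities'],'round') else o['joint_velocities'])
s=shot('side','side12.png');t=shot('top','top12.png')
a=cv2.imread('pics/side12.png')[210:440,180:430];b=cv2.imread('pics/top12.png')[170:380,330:510]
cv2.imwrite('pics/s12.png',cv2.resize(a,None,fx=2.6,fy=2.6));cv2.imwrite('pics/t12.png',cv2.resize(b,None,fx=2.8,fy=2.8))
E
```

```text
[ 0.3358102  -0.23587668  0.32484067] [ 0.60808723  0.43151747 -0.97669555] 0.03953245561665103 [-0.002  0.056  0.101 -0.001 -0.038  0.   ]
```

View pics/s12.png

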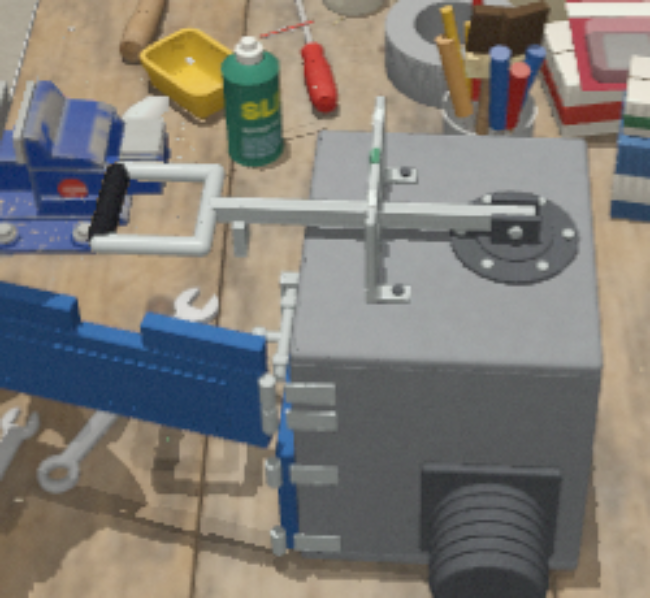

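View pics/t12.png

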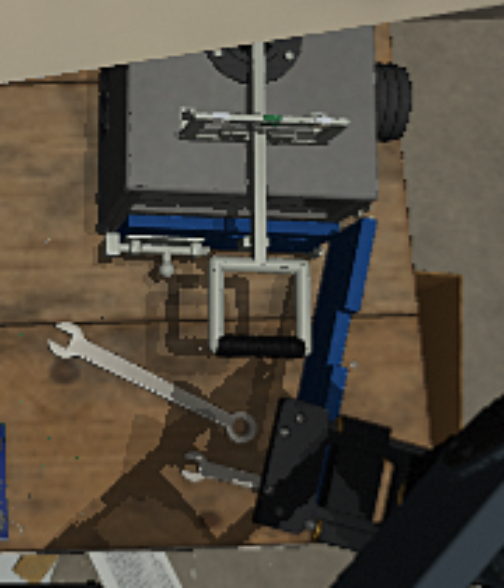

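{"op": "send_rows", "data": {"steps": [0.04,0,0,-0.01,0,0.04,0,0,-0.01,0,0.04,0,0,-0.01,0]}}

```text
time: 13.8
position: [0.3334, -0.2331, 0.33]
tool_rot: [0.147, 0.989, -0.002, 0.003]
ft_force: [-0.2, -0.2, 0.2]
grip_width: 0.0402
```

```bash
python3 - <<'E'
from h import *
s=shot('side');t=shot('top')
# door top edge: near-hinge raised part and far part (s12 px)
S=lambda x,y:px2w(s,180+x/2.6,210+y/2.6)
T=lambda x,y:px2w(t,330+x/2.8,170+y/2.8)
a=S(255,338);b=S(20,292);d=b-a;print(a,b,'theta',np.arctan2(d[1],d[0])-np.pi/2-PSI)
a=T(368,225);b=T(337,380);d=b-a;print(a,b,'theta',np.arctan2(d[1],d[0])-np.pi/2-PSI)
m=T(258,70);n=T(262,250);print(m,n,'shift',np.arctan2(n[1]-m[1],m[0]-n[0])+PSI,'lift',(n[2]-m[2])/(m[0]-n[0]))
print(T(260,346)-0)
for nm,u,v in(('can',280,272),('jar',189,244)):print(nm,px2w(t,u,v))
o=robot.get_obs();print(o['position'],o['ft_force'],max(map(abs,o['joint_velocities'])))
E
```

```text
[ 0.53689915 -0.28723342  0.20897704] [ 0.39410732 -0.2480838   0.20762161] theta 1.3601993854480092
[ 0.53415415 -0.29016042  0.20702097] [ 0.41486605 -0.25545069  0.20728924] theta 1.3446407535804221
[ 0.65468807 -0.20680936  0.23233401] [ 0.51235689 -0.19923776  0.23317021] shift -0.0038530517926094743 lift 0.005875029816043458
[ 0.44009831 -0.19251631  0.23252172]
can [0.50925291 0.11465629 0.10848152]
jar [0.58743958 0.34005314 0.08525226]
[ 0.33346097 -0.23313298  0.33013101] [-0.49727701  0.1448988  -0.38217722] 0.0030970453470324597
```

```bash
python3 -c "
from h import *
print(hand_in())"
```

```text
the job is handed in; nothing more can be done
None
```

The tumbler is out of gear, the upper door stands open, and the job is handed in at about 14 s of robot time. `hand_in()` gives no verdict.

I pinched the lever's grip bar from above, lifted it out of the left notch, brought it to the middle notch and lowered it home. After letting go, I pinched the door flange from above, swung the door open, released it and raised the gripper clear.

Last checks from the camera images before handing in:

| Item | Measured | Required |
|---|---|---|
| Lever turn (shift) | about -0.004 rad | within 0.07 |
| Lever lift | about 0.006 rad | below 0.03 |
| Upper door | 1.34 rad (top camera), 1.36 rad (side camera) | above 1.1 |

- **Lower door and bolt:** they look shut and shot in the pictures. I judged this by eye and did not measure it.
- **Bystanders:** the spray can reads the same position as at the start. The jar and tray look unmoved in the pictures, but I took no start reading of the jar and did not re-measure the tray.
- **Robot:** the gripper is about 120 mm above the door, with wrist forces under 1 N, so it touches nothing.

No check failed or disagreed.

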